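Bolt a plaster sample board down on the T-slot bench plate

TASK

Bolt the plaster sample's carrier board down on the bench plate with the T-bolt that has the steel hex nut: take it from the rack, lower its head into the open length of the middle slot, turn it clockwise until it lies square across the slot under the lips, and slide it along the slot until the shank is home in the board's notch. Then tighten the nut until it is snug: it must really clamp the board, but feel your way, because forcing it, or pushing hard on bolt, plate or board, cracks the plaster. Leave the board lying flat and straight against its end stop, let go, and leave everything else where it is.

Things in the scene. Friction and masses are not known exactly. Their poses are not given: they have to be found in the camera images.
- bench_plate: Aluminium T-slot plate, fixed, 180 (x) x 412 (y) x 26 mm high, origin under its centre. Three slots run along y at x = -55, 0, +55; only the middle one (x = 0) is used. Slot mouth 18 mm wide, lips 8 mm thick (z 18 to 26), hollow below 29.5 mm wide, floor at z 5. Slot ends are capped; the +y half is under the board. Dark steel end stop at y 172 to 199, 53 mm high.
- slot (a point): Point in the mouth of the middle slot, level with the plate's top (26 mm up), half-way along the open length (y = -90 of the plate), which is clear from y = -195 to y = +8. Axes as the plate: y along the slot towards the board, x across it.
- board: Brown carrier board, loose, 130 (x) x 170 (y) x 18 mm, lies on the plate, origin under its centre; its +y edge lies 7 mm under the end stop's lip, up to 3 mm short of the stop. At its -y edge an open notch on its x = 0 line, 18 mm wide, 34 mm deep, over the middle slot. White plaster cornice glued on from y = -2 to y = +72, up to 24 mm above the board. About 0.45 to 0.7 kg.
- notch_home (a point): Point on the board's top face (18 mm above its underside, 44 mm above the table) in the notch, where the axis of the bolt's shank stands when it touches the closed end of the notch (6.5 mm from that end, 27.5 mm from the mouth). Axes as the board: +y runs deeper into the notch.
- rack: Wooden bolt rack, fixed, 220 (x) x 64 (y) x 44 mm high, origin under its centre; three sockets at x = -70, 0, +70, one bolt hanging in each by its collar.
- t_bolt: The T-bolt with the steel hex nut. Origin under the middle of its head, z up along the shank, x along the head's long side. Head 28 (x) x 15.5 (y) x 8 mm with two opposite corners cut back: in the slot it turns clockwise (seen from above) freely from lengthwise, and the walls stop it 6 to 9 degrees past square; anticlockwise it jams. Shank 13 mm thick. With nut 0.2 kg.
- bolt_head (a point): Centre of the bolt's head, 4 mm above its underside; axes as t_bolt. In the rack the head's long side lies along the rack's length, hidden in the socket; the head's underside is 36.9 to 38.4 mm below the underside of the nut's collar (differs each time).
- nut_grip (a point): On the nut's axis, half-way up its hex (24 mm across flats, 26 mm tall), 18 mm above the underside of its round collar (36 mm wide, 5 mm thick). x axis square to a pair of flats. Clockwise tightens, 10 mm per turn. Thread drag (0.03 N m) carries the bolt round until its head is stopped, then the nut winds on. Once it clamps: about 180 N per rad, torque 0.08 to 0.12 N m at 20 N, 0.13 to 0.21 at 40 N.
- knob_bolt: Bystander in the rack: bolt with a round black knob, 38 mm wide, 31 mm tall above the rack. Origin under the knob.
- ball_bolt: Bystander in the rack: bolt with an orange ball knob, 36 mm wide, 39 mm tall above the rack. Origin under the knob.
- green_tin: Bystander: dark green paint tin, 86 mm wide, 105 mm tall, on the table, origin under its centre.
- red_tin: Bystander: red paint tin, 80 mm wide, 85 mm tall, on the table, origin under its centre.
- cast_offcut: Bystander: white plaster moulding offcut, 110 x 75 x 26 mm, on the table, origin under its centre.

How it is judged (in metres and radians):
On the way, in this order (a step that is already met when the one before it is completed fails the run):
1. the bolt's head is down through the mouth of the middle slot, below the lips (x of bolt_head in the frame of bench_plate between -0.004 and 0.004 m and z of bolt_head in the frame of bench_plate below 0.0135 m), for 0.1 s.
2. the head is turned square across the slot, under the lips (x of bolt_head in the frame of bench_plate between -0.004 and 0.004 m and angle between the x axis of t_bolt and the x axis of bench_plate, either way round below 0.26 rad and z of bolt_head in the frame of bench_plate below 0.0155 m), for 0.2 s.
3. the bolt has slid along the slot until its shank is home in the board's notch, head still square (angle between the x axis of t_bolt and the x axis of bench_plate, either way round below 0.26 rad and z of bolt_head in the frame of bench_plate below 0.0155 m and horizontal distance between bolt_head and notch_home below 0.005 m), for 0.2 s.
At the end, for the whole second after the job is handed in: bolt upright (within 4 degrees) in the notch, within 5 mm of notch_home in plan; head square within 15 degrees, under the lips, pulling over 8 N on the plate; nut pressing the board with over 10 N; board flat, straight within 3 degrees, within 6 mm of its line and end stop (all of step 3 and contact force between t_bolt and board above 10 N and contact force between t_bolt and bench_plate above 8 N and angle between t_bolt's own z axis and vertical below 0.07 rad and x of board in the frame of bench_plate between -0.006 and 0.006 m and y of board in the frame of bench_plate above 0.088 m and angle between the y axis of board and the y axis of bench_plate, either way round below 0.06 rad and angle between board's own z axis and vertical below 0.03 rad); the robot touches nothing.
It fails at once if the bolt or its nut presses the board with more than 70 N (plaster cracks) (contact force between t_bolt and board above 70 N).
It fails at once if the bolt is driven against the plate with more than 70 N (contact force between t_bolt and bench_plate above 70 N).
It fails at once if the fingers press on the board with more than 15 N (contact force between the fingers and board above 15 N).
It fails at once if another bolt, a tin or the offcut is shifted by more than 20 mm or tipped (distance of any of knob_bolt, ball_bolt, green_tin, red_tin, cast_offcut from where it was at the start of the episode above 0.02 m or angle between any of knob_bolt, ball_bolt, green_tin, red_tin, cast_offcut's own z axis and vertical above 0.3 rad).
It also fails if it takes over 72 s, if anything falls off the work surface, if the arm or the gripper's body presses on something with over 40 N, if the wrist force passes 120 N, or if a joint passes its speed limit or range.

ROBOT

A 6-joint arm with a two-finger parallel gripper is mounted at the origin on the work surface. World frame = base frame: x ahead of the robot, y to its left, z up, the work surface at z = 0. Lengths are in mm, angles in rad, forces in N, time in s.
With the tool pointing down it reaches from about 275 to 1000 mm from the base axis. Payload 8.4 kg.
Tool frame: the origin (TCP) lies on the centre line of the jaws, within the pads' length; the fingertips stand 11 mm ahead of it and the grasp point (between the pads) lies 8 mm behind it (manip.tips_ahead is the distance from the TCP to the fingertips, in mm); z points along the fingers, x is the direction in which the jaws open and shut, and the axes are right-handed (so a half turn about z gives the same grasp; the last joint's range is limited). The gripper opens to 85 mm and grips with 20 to 120 N. Pads are 22 mm wide; open, the fingers measure 114 mm over their backs; the gripper's body (76 mm by 85 mm) begins 54 mm behind the grasp point. The pads swing forward as they close: fully open they stand 13 mm farther back than shut.
Start: joints at [1.239, 0.353, 1.633, -0, 1.155, -0.002], TCP at [202.407, 591.32, 242.281] pointing down, gripper open.
Joint ranges: [-2.63, 2.63], [-0.92, 2.1], [0.06, 2.66], [-1.3, 4.44], [0, 2.69], [-3.02, 3.02]. Speed limits (rad/s): [2.22, 2.22, 2.79, 3.14, 3.14, 3.14].

INTERFACE

Orientations are given as a unit quaternion [x, y, z, w].
In Python, from rig import monitor, optics, order, manip gives the robot as it stands.
- The arm moves only by the tool send_rows, never from a script. Its argument "series" is a list of rows, each a list of 3 entries, a list of its own where there are three numbers: the shift along the world's x, y, z each as a share of 0.5 m, from -1 to 1, then the turn about the world's z as a share of 60 degrees, from -1 to 1, then the opening, from 0 (shut) to 1 (fully open). In form: [[[tx, ty, tz], spin, grip], ...]. A call has 1 to 5 rows; each row is the pose to reach, as a shift and turn from the pose measured when the call began; what a row does not reach only later rows make up. A row lasts 1/12 s, in which the tool goes at most 41.7 mm and 7.16 degrees, less where a joint would pass 70% of its speed; a pose out of reach is approached as far as the arm can. A call with a number of a shift or a turn outside -1 to 1 is refused whole. A call with a gripper value outside its range is refused whole. The fingers move at their own pace and stop on an object; "grip_force" is the grip in N (left out, the last holds). Time passes only in rows, so rows that repeat a pose let the fingers close. It gives the time, the measured TCP pose, the force and the opening at its end, in the units of the state.
- monitor.get_obs(): the state, without advancing time (a new reading comes with each control period).
- optics.grab_frame(name): name is "side" or "top"; returns a dict with "image" (480x640x3 uint8, red, green, blue), "vertical_fov" (degrees; the focal length in pixels is half the picture's height over the tangent of half this angle, whatever the lens; pixels are square), "cx", "cy" (the principal point, pixels), "k1" (the pictures are not rectified: a ray, as slopes to the right and down, at radius r is drawn at 1 + k1 r^2 times it, then the intrinsics apply), "camera_from_world" (4x4, takes a point from world to camera coordinates). Camera axes: x right, y down, z forward; pixel columns grow to the right and rows downward; lengths in mm; the calibration is good to about 2 mm. A picture is of the moment at which its call begins. There is no depth.
- order.sign_off(): hands the job in, once; it reports no verdict.
The state is a dict: "t": time; "joints": joint angles; "qd": joint speeds; "tau": joint torques, N m; "tcp_pos": TCP position; "orientation": TCP orientation; "force": force on the tool from outside, world axes, zero at the start; "torque": the same for the moment, N m; "finger_gap": finger opening in mm.
Only numpy, scipy, OpenCV 4.12 (cv2) and the standard library are available. Lean on these libraries where they do the work, as an engineer would, in place of code of your own. Each camera call takes 0.05 s, during which the arm holds its last target. There are 200 camera calls.

## Working session

There is one attempt and no reset: what is moved stays moved. The work goes in short steps, Python scripts to look and compute and a tool call to move; the robot and the scene stay as the last step left them, time stands still between calls to the robot, and variables do not carry over. Pictures are saved under pics/ and viewed, about 8 in all and at most 12, crops included, and the job is handed in when it is done.

Besides the shell and the picture viewer there is one more tool, called as name([rows], argument=value, ...), one row to a line, values as JSON. send_rows: Moves the arm, as the interface text tells. Its arguments: {"type":"object","properties":{"series":{"type":"array","items":{"type":"array"}},"grip_force":{"type":"number"}},"required":["series"]}

```bash
ls; mkdir -p pics; cat > h.py <<'E'
import numpy as np, cv2
from rig import monitor, optics, order, manip
def grab(n):
    f=optics.grab_frame(n); f['f']=240/np.tan(np.radians(f['vertical_fov'])/2); return f
def und(f,uv):
    d=(np.atleast_2d(uv).astype(float)-[f['cx'],f['cy']])/f['f']; s=d.copy()
    for _ in range(20): s=d/(1+f['k1']*(s**2).sum(1,keepdims=True))
    return s
def onplane(f,uv,z):
    T=np.array(f['camera_from_world']); R=T[:3,:3]; c=-R.T@T[:3,3]
    s=und(f,uv); r=np.c_[s,np.ones(len(s))]@R
    return c+r*((z-c[2])/r[:,2])[:,None]
def proj(f,P):
    T=np.array(f['camera_from_world']); p=np.atleast_2d(P)@T[:3,:3].T+T[:3,3]; s=p[:,:2]/p[:,2:]
    return s*(1+f['k1']*(s**2).sum(1,keepdims=True))*f['f']+[f['cx'],f['cy']]
def save(f,name,crop=None,k=1):
    im=cv2.cvtColor(f['image'],cv2.COLOR_RGB2BGR)
    if crop: x0,y0,x1,y1=crop; im=cv2.resize(im[y0:y1,x0:x1],None,fx=k,fy=k,interpolation=cv2.INTER_CUBIC)
    cv2.imwrite('pics/'+name,im)
E
python3 - <<'E'
from h import *
import pickle
print(monitor.get_obs())
for n in('top','side'):
    f=grab(n); save(f,n+'0.png'); pickle.dump(f,open(n+'0.pkl','wb'))
    T=np.array(f['camera_from_world']); print(n,f['vertical_fov'],f['cx'],f['cy'],f['k1'],(-T[:3,:3].T@T[:3,3]).round(),T[:3,:3].round(2).tolist())
print(manip.tips_ahead)
E
```

```text
pics
{'t': 0.0, 'joints': array([ 1.23860355e+00,  3.53659336e-01,  1.63413391e+00, -2.01627283e-05,
        1.15519011e+00, -2.37597994e-03]), 'qd': array([-0.00022241,  0.00013717, -0.00037705, -0.000558  , -0.0017707 ,
        0.00051249]), 'tau': array([-2.45624142e-03, -6.05246258e+01, -3.42067981e+01, -3.14418203e-04,
        9.27915884e-03,  5.13361556e-06]), 'tcp_pos': array([202.26075711, 590.88339262, 241.55477654]), 'orientation': array([ 8.13591221e-01,  5.81436877e-01, -5.61347441e-04,  4.10468330e-04]), 'force': array([ 0.24782667, -0.08601484, -0.64052635]), 'torque': array([ 0.03396688,  0.05539538, -0.01545777]), 'finger_gap': 85.63272001118628}
top 54.45376321544381 324.7669259641186 237.45861824986912 -0.10201860171047399 [ 340.   46. 1268.] [[-0.02, -1.0, -0.01], [-0.99, 0.02, -0.16], [0.16, 0.01, -0.99]]
side 46.051507764555794 314.14900565228976 243.3673528058207 0.035747411120376965 [ 333. -967.  736.] [[0.97, -0.22, -0.01], [-0.13, -0.53, -0.84], [0.18, 0.82, -0.55]]
11.0
```

View pics/top0.png

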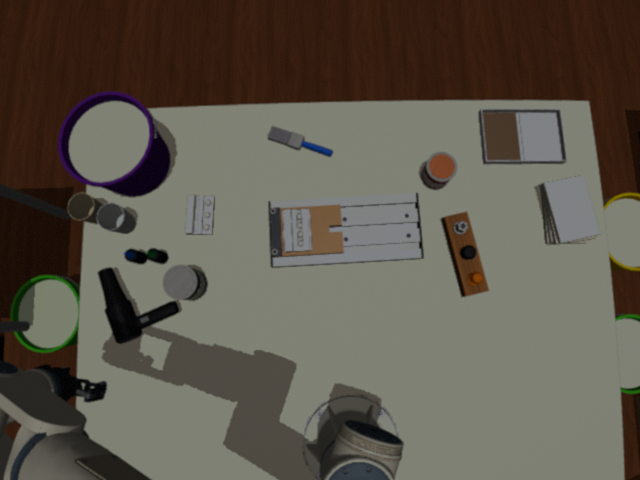

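View pics/side0.png

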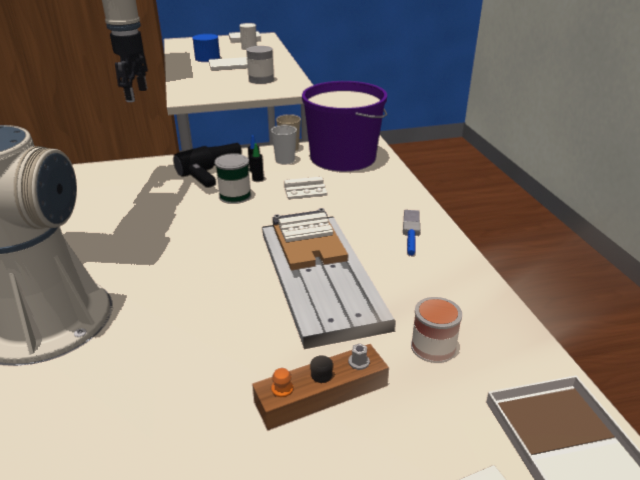

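```bash
python3 - <<'E'
from h import *
import pickle
f=pickle.load(open('top0.pkl','rb')); g=pickle.load(open('side0.pkl','rb'))
a=cv2.cvtColor(f['image'],cv2.COLOR_RGB2BGR); b=cv2.cvtColor(g['image'],cv2.COLOR_RGB2BGR)
r=lambda im,x0,y0,w,h,W,H: cv2.resize(im[y0:y0+h,x0:x0+w],(W,H),interpolation=cv2.INTER_CUBIC)
o=np.zeros((600,800,3),np.uint8)
o[:300,:534]=r(a,262,186,178,100,534,300)     # x3
o[:300,534:794]=r(a,441,206,52,60,260,300)    # x5
o[300:,:420]=r(b,335,330,70,50,420,300)       # x6
o[300:,420:800]=r(b,255,205,140,110,380,300)
o=cv2.convertScaleAbs(o,alpha=1.3,beta=20)
cv2.imwrite('pics/c1.png',o)
E
```

```text
(no output)
```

View pics/c1.png

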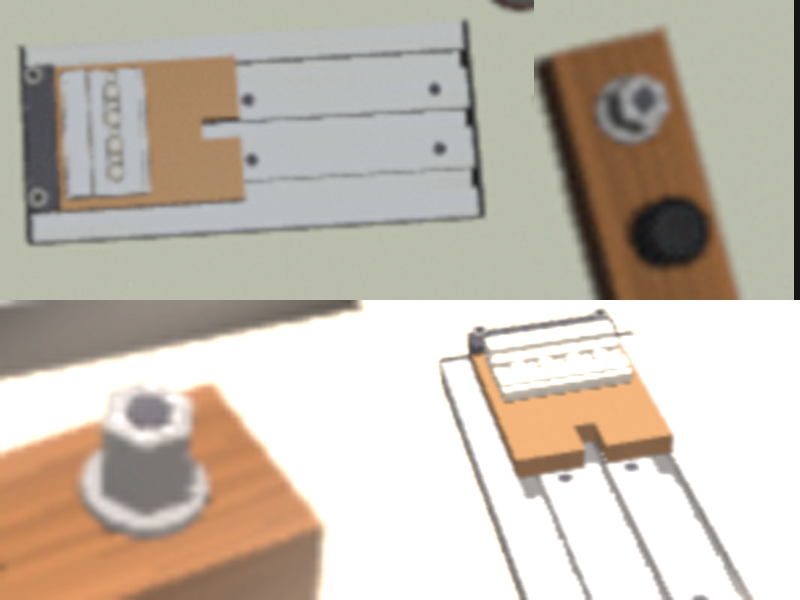

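```bash
cat >> h.py <<'E'
def rect(f,z,x0,y0,x1,y1,s):
    "image rows: world x descending, cols: world y descending (looks like the top view), s px/mm"
    xs=np.arange(x1,x0,-1/s); ys=np.arange(y1,y0,-1/s); Y,X=np.meshgrid(ys,xs)
    p=proj(f,np.c_[X.ravel(),Y.ravel(),np.full(X.size,z)]).astype(np.float32).reshape(X.shape+(2,))
    return cv2.remap(cv2.cvtColor(f['image'],cv2.COLOR_RGB2BGR),p,None,cv2.INTER_CUBIC)
E
python3 - <<'E'
from h import *
import pickle
f=pickle.load(open('top0.pkl','rb')); g=pickle.load(open('side0.pkl','rb'))
print('plate corners z26',onplane(f,[[269,201],[418,194],[423,258],[272,266]],26).round(1).tolist())
print('rack corners z44',onplane(f,[[446,218],[467,212],[487,290],[466,295]],44).round(1).tolist())
print('nut top z75: top',onplane(f,[[534/1-534+441+(643-534)/5,206+98/5]],75).round(1),'side',onplane(g,[[335+148/6,330+112/6]],75).round(1))
print('collar z49 side',onplane(g,[[335+144/6,330+188/6]],46.5).round(1))
for z,n in((26,'r26'),):
    a=rect(f,z,430,-200,660,250,1.75); b=rect(g,z,430,-200,660,250,1.75)
    print(a.shape)
    o=np.vstack([a[:,:788],b[:,:788]])[:800]; o=cv2.resize(o,None,fx=600/o.shape[0]*1.0,fy=600/o.shape[0]) if o.shape[0]>600 else o
    cv2.imwrite('pics/r26.png',o); print(o.shape)
E
```

```text
plate corners z26 [[646.4, 205.4, 26.0], [657.4, -204.1, 26.0], [480.4, -208.3, 26.0], [467.4, 197.3, 26.0]]
rack corners z44 [[585.0, -272.7, 44.0], [600.5, -331.2, 44.0], [389.4, -370.9, 44.0], [377.9, -313.7, 44.0]]
nut top z75: top [[ 557.7 -307.9   75. ]] side [[ 557.3 -307.1   75. ]]
collar z49 side [[ 557.  -307.5   46.5]]
(403, 788, 3)
(600, 591, 3)
```

```bash
python3 - <<'E'
from h import *
import pickle
f=pickle.load(open('top0.pkl','rb')); g=pickle.load(open('side0.pkl','rb'))
a=rect(f,26,430,-220,680,230,1.75); b=rect(g,26,430,-220,680,230,1.75)
a=cv2.convertScaleAbs(a,alpha=1.4)
o=np.vstack([cv2.resize(a,None,fx=.98,fy=.68),cv2.resize(b,None,fx=.98,fy=.68)]); print(o.shape)
cv2.imwrite('pics/r26.png',o)
E
```

```text
(596, 772, 3)
```

View pics/r26.png

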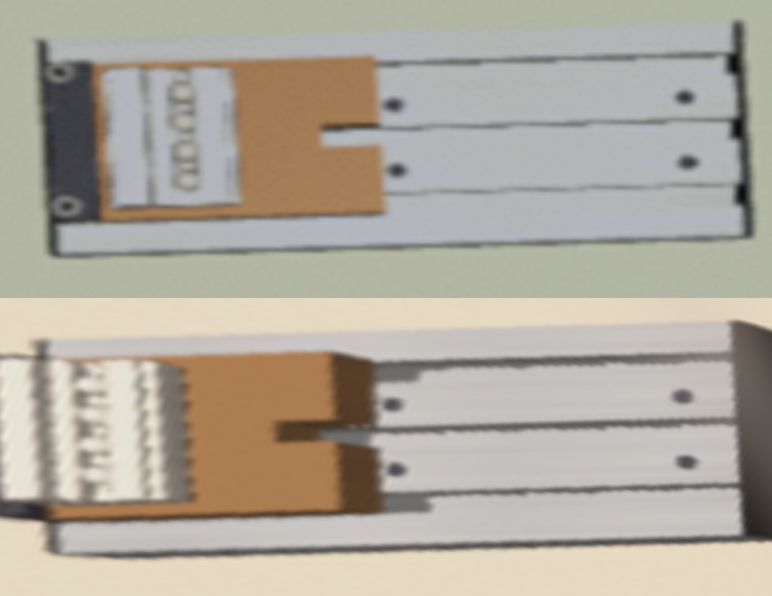

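```bash
cat > m.py <<'E'
from h import *
import pickle
f=pickle.load(open('top0.pkl','rb')); g=pickle.load(open('side0.pkl','rb'))
S=3.
for n,F in(('top',f),('side',g)):
    a=rect(F,26,430,-220,680,230,S); gr=cv2.cvtColor(a,cv2.COLOR_BGR2GRAY).astype(float)
    H=[]
    for (u,v) in((394,103),(684,97),(396,169),(687,162)):
        y=230-u/.98/1.75; x=680-v/.68/1.75
        r=int((680-x)*S); c=int((230-y)*S); p=gr[r-30:r+30,c-30:c+30]
        w=np.clip(0.72*np.median(p)-p,0,None); yy,xx=np.mgrid[-30:30,-30:30]
        H.append([680-(r+(w*yy).sum()/w.sum())/S,230-(c+(w*xx).sum()/w.sum())/S])
    H=np.array(H); print(n,H.round(2).tolist()); 
    d=(H[0]-H[1])+(H[2]-H[3]); d/=np.hypot(*d); c=H.mean(0)
    print(' centre',c.round(2),'ydir ang deg',np.degrees(np.arctan2(-d[0],d[1])).round(2))
    # edges across: sample profile perpendicular to d averaged along open length
    ex=np.array([d[1],-d[0]])
    ts=np.arange(-110,110,.5); prof=np.zeros(len(ts))
    for s in np.arange(-60,60,1.):
        P=c+ex*ts[:,None]+d*s
        q=proj(F,np.c_[P,np.full(len(ts),26.)]).astype(np.float32)[:,None]
        prof+=cv2.remap(cv2.cvtColor(F['image'],cv2.COLOR_RGB2GRAY),q,None,cv2.INTER_LINEAR)[:,0]
    prof/=120; np.save(n+'prof.npy',prof)
    print(' profile x:val', [(float(ts[i]),int(prof[i])) for i in range(len(ts)) if abs(abs(ts[i])-90)<7 and i%2==0])
    print(' slot', [(float(ts[i]),int(prof[i])) for i in range(len(ts)) if abs(ts[i])<16 and i%2==0])
# board colour
a=rect(f,44,430,-220,680,230,S); hsv=cv2.cvtColor(a,cv2.COLOR_BGR2HSV)
m=cv2.inRange(hsv,(5,90,60),(22,255,255)); n,l,st,ce=cv2.connectedComponentsWithStats(m); k=1+st[1:,4].argmax()
cs,_=cv2.findContours((l==k).astype(np.uint8),cv2.RETR_EXTERNAL,cv2.CHAIN_APPROX_NONE); cn=max(cs,key=len)
ap=cv2.approxPolyDP(cn,10,True)[:,0]; print('board poly z44',np.c_[680-ap[:,1]/S,230-ap[:,0]/S].round(1).tolist())
# rack
a=rect(f,44,340,-420,640,-240,S); hsv=cv2.cvtColor(a,cv2.COLOR_BGR2HSV)
m=cv2.inRange(hsv,(3,90,40),(20,255,255)); m=cv2.morphologyEx(m,cv2.MORPH_CLOSE,np.ones((9,9))); n,l,st,ce=cv2.connectedComponentsWithStats(m); k=1+st[1:,4].argmax()
cs,_=cv2.findContours((l==k).astype(np.uint8),cv2.RETR_EXTERNAL,cv2.CHAIN_APPROX_NONE); cn=max(cs,key=len)
r=cv2.boxPoints(cv2.minAreaRect(cn)); P=np.c_[640-r[:,1]/S,-240-r[:,0]/S]; print('rack',P.round(1).tolist(), [round(float(np.degrees(np.arctan2(*(P[i]-P[i-1])[::-1]))),2) for i in range(4)],[round(float(np.hypot(*(P[i]-P[i-1]))),1) for i in range(4)],P.mean(0))
E
python3 m.py
```

```text
top [[591.94, 0.8], [598.33, -169.11], [536.98, -1.28], [543.6, -171.1]]
 centre [567.71 -85.17] ydir ang deg 2.19
 profile x:val [(-96.0, 122), (-95.0, 116), (-94.0, 106), (-93.0, 95), (-92.0, 90), (-91.0, 90), (-90.0, 97), (-89.0, 107), (-88.0, 117), (-87.0, 123), (-86.0, 127), (-85.0, 128), (-84.0, 129), (84.0, 128), (85.0, 128), (86.0, 128), (87.0, 128), (88.0, 128), (89.0, 127), (90.0, 127), (91.0, 127), (92.0, 127), (93.0, 127), (94.0, 127), (95.0, 127), (96.0, 127)]
 slot [(-15.0, 128), (-14.0, 128), (-13.0, 128), (-12.0, 128), (-11.0, 128), (-10.0, 128), (-9.0, 128), (-8.0, 129), (-7.0, 129), (-6.0, 129), (-5.0, 129), (-4.0, 129), (-3.0, 129), (-2.0, 129), (-1.0, 129), (0.0, 129), (1.0, 129), (2.0, 129), (3.0, 127), (4.0, 124), (5.0, 119), (6.0, 112), (7.0, 104), (8.0, 100), (9.0, 103), (10.0, 111), (11.0, 118), (12.0, 123), (13.0, 127), (14.0, 128), (15.0, 129)]
side [[590.56, 1.68], [597.2, -167.88], [535.82, -0.1], [542.27, -170.08]]
 centre [566.46 -84.09] ydir ang deg 2.21
 profile x:val [(-96.0, 152), (-95.0, 120), (-94.0, 97), (-93.0, 90), (-92.0, 98), (-91.0, 118), (-
[... 480 characters left out ...]
88), (1.0, 180), (2.0, 166), (3.0, 146), (4.0, 125), (5.0, 109), (6.0, 101), (7.0, 104), (8.0, 117), (9.0, 139), (10.0, 162), (11.0, 180), (12.0, 189), (13.0, 192), (14.0, 193), (15.0, 194)]
board poly z44 [[626.0, 14.0], [621.0, 146.3], [621.3, 103.7], [616.7, 92.7], [508.3, 87.7], [502.7, 114.0], [504.0, 165.7], [601.0, 171.0], [620.3, 166.0], [620.7, 173.3], [494.0, 170.3], [499.7, 9.7], [552.7, 11.0], [552.0, 40.0], [557.0, 45.3], [569.7, 41.0], [572.7, 12.0]]
rack [[588.7000122070312, -264.6000061035156], [602.2999877929688, -330.6000061035156], [388.79998779296875, -374.5], [375.20001220703125, -308.5]] [11.61, -78.39, -168.39, 101.61] [217.9, 67.4, 217.9, 67.4] [ 488.74854 -319.55396]
```

```bash
python3 - <<'E'
from h import *
import pickle
f=pickle.load(open('top0.pkl','rb')); g=pickle.load(open('side0.pkl','rb'))
L=[]
for F in(f,g):
    L.append(cv2.resize(rect(F,75,532,-333,582,-283,8),(400,400)))
o=np.hstack(L); o=cv2.normalize(o,None,0,255,cv2.NORM_MINMAX)
for k in range(2):
  for t in range(0,180,30):
    c=np.array([200+400*k,200]); # image up = +x, left = +y
    d=np.array([-np.sin(np.radians(t)),-np.cos(np.radians(t))])
    for s in(1,-1):
        p=(c+s*d*170).astype(int); q=(c+s*d*195).astype(int); cv2.line(o,tuple(map(int,p)),tuple(map(int,q)),(0,255,255) if t else (0,0,255),1)
cv2.imwrite('pics/hex.png',o)
E
```

```text
(no output)
```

View pics/hex.png

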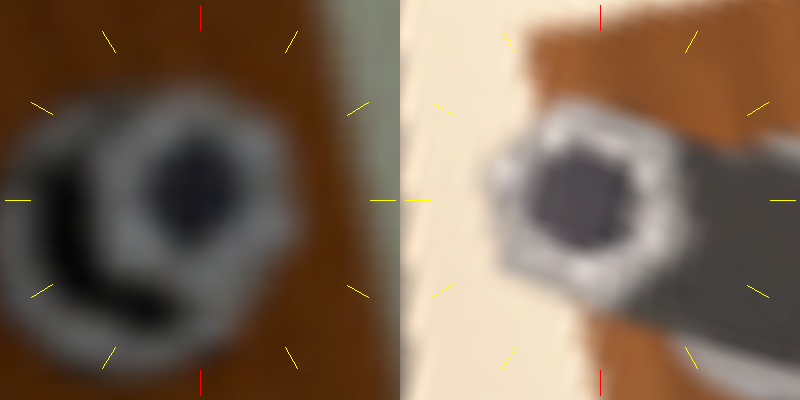

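send_rows([
  [[0.142,-0.36,0],-0.13,0.55],
  [[0.142,-0.36,0],-0.13,0.55],
  [[0.142,-0.36,0],-0.13,0.55],
  [[0.142,-0.36,0],-0.13,0.55],
  [[0.142,-0.36,0],-0.13,0.55],
], grip_force=40)

```text
t: 0.52
tcp_pos: [273.4, 407.4, 241.1]
orientation: [0.851, 0.525, -0.001, 0.001]
force: [0.5, 0.7, 0.0]
finger_gap: 46.8
```

send_rows([
  [[0.142,-0.36,0],-0.13,0.55],
  [[0.142,-0.36,0],-0.13,0.55],
  [[0.142,-0.36,0],-0.13,0.55],
  [[0.142,-0.36,0],-0.13,0.55],
  [[0.142,-0.36,0],-0.13,0.55],
])

```text
t: 0.93
tcp_pos: [344.5, 224.6, 240.9]
orientation: [0.885, 0.465, -0.002, 0.001]
force: [-0.4, 0.5, -0.3]
finger_gap: 46.8
```

send_rows([
  [[0.142,-0.36,0],-0.13,0.55],
  [[0.142,-0.36,0],-0.13,0.55],
  [[0.142,-0.36,0],-0.13,0.55],
  [[0.142,-0.36,0],-0.13,0.55],
  [[0.142,-0.36,0],-0.13,0.55],
])

```text
t: 1.35
tcp_pos: [416.0, 41.8, 241.0]
orientation: [0.915, 0.404, -0.002, 0.002]
force: [0.4, -0.1, -0.2]
finger_gap: 46.8
```

send_rows([
  [[0.142,-0.36,0],-0.13,0.55],
  [[0.142,-0.36,0],-0.13,0.55],
  [[0.142,-0.36,0],-0.13,0.55],
  [[0.142,-0.36,0],-0.13,0.55],
  [[0.142,-0.36,0],-0.13,0.55],
])

```text
t: 1.77
tcp_pos: [487.6, -141.5, 240.9]
orientation: [0.94, 0.34, -0.002, 0.002]
force: [0.6, -0.4, 0.3]
finger_gap: 47.2
```

send_rows([
  [[0.14,-0.332,-0.22],0,0.55],
  [[0.14,-0.332,-0.22],0,0.55],
  [[0.14,-0.332,-0.22],0,0.55],
  [[0.14,-0.332,-0.22],0,0.55],
  [[0.14,-0.332,-0.22],0,0.55],
])

```text
t: 2.18
tcp_pos: [555.9, -304.7, 132.2]
orientation: [0.94, 0.34, -0.002, 0.002]
force: [0.9, -0.1, -0.0]
finger_gap: 46.9
```

```bash
python3 - <<'E'
from h import *
import pickle
o=monitor.get_obs(); print(o['tcp_pos'],o['joints'].round(2),o['force'],o['torque'])
L=[]
for n in('top','side'):
    f=grab(n); pickle.dump(f,open(n+'1.pkl','wb'))
    q=proj(f,o['tcp_pos']+np.array([0,0,-11]))[0]; print(n,q,proj(f,[557.4,-307.5,75]))
    x,y=map(int,q); x0=min(max(x-50,0),540); y0=max(y-75,0)
    im=cv2.cvtColor(f['image'],cv2.COLOR_RGB2BGR)[y0:y0+150,x0:x0+100]; print(x0,y0)
    L.append(cv2.resize(im,(400,600),interpolation=cv2.INTER_CUBIC))
cv2.imwrite('pics/g1.png',np.hstack(L))
E
```

```text
[ 555.90035087 -304.73789726  132.22446406] [-0.5   0.48  1.7  -0.01  0.96 -1.19] [ 0.92234688 -0.13912766 -0.04492948] [ 0.01031025 -0.02876676  0.01139408]
top [466.73598408 222.92287943] [[462.65966798 225.70850794]]
416 147
side [359.45223979 326.8133385 ] [[359.82679281 348.83388234]]
309 251
```

View pics/g1.png

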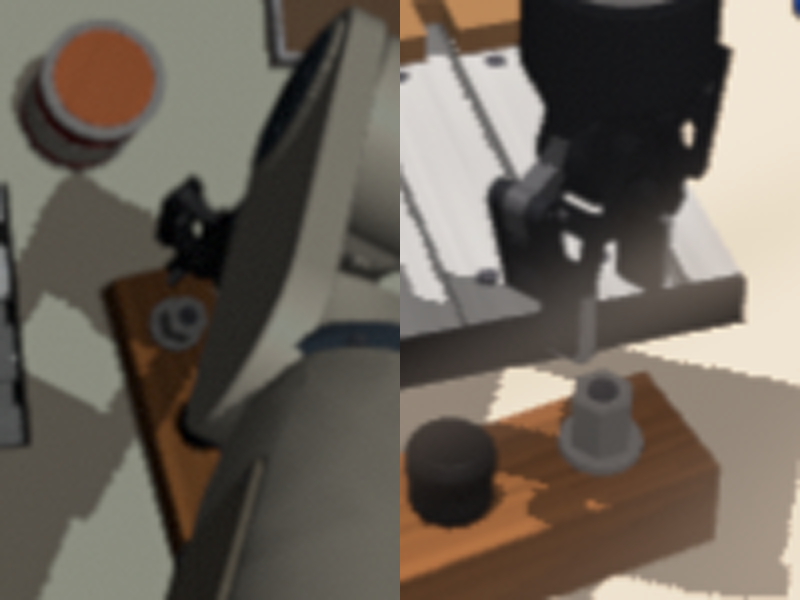

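send_rows([
  [[0.003,-0.0056,0],0,0.55],
  [[0.003,-0.0056,-0.04],0,0.55],
  [[0.003,-0.0056,-0.08],0,0.55],
  [[0.003,-0.0056,-0.1],0,0.55],
  [[0.003,-0.0056,-0.1],0,0.55],
])

```text
t: 2.7
tcp_pos: [555.4, -307.9, 77.3]
orientation: [0.941, 0.339, -0.004, -0.001]
force: [-0.8, -0.1, -0.4]
finger_gap: 47.2
```

send_rows([
  [[0,0,-0.012],0,0.55],
  [[0,0,-0.024],0,0.55],
  [[0,0,-0.034],0,0.55],
  [[0,0,-0.034],0,0.55],
])

```text
t: 3.03
tcp_pos: [555.2, -307.6, 59.9]
orientation: [0.941, 0.339, -0.005, -0.001]
force: [-0.6, -0.1, 0.2]
finger_gap: 46.8
```

send_rows([
  [[0.004,0,0.009],0,0.55],
  [[0.004,0,0.009],0,0.55],
  [[0.004,0,0.009],0,0.55],
])

```text
t: 3.28
tcp_pos: [557.9, -307.9, 65.2]
orientation: [0.941, 0.339, -0.004, -0.001]
force: [0.1, 0.4, -0.8]
finger_gap: 47.0
```

send_rows([
  [[0,0,0],0,0.35],
  [[0,0,0],0,0.28],
  [[0,0,0],0,0.2],
  [[0,0,0],0,0.2],
  [[0,0,0],0,0.2],
], grip_force=40)

```text
t: 3.7
tcp_pos: [558.2, -308.0, 65.8]
orientation: [0.941, 0.339, -0.004, -0.0]
force: [-0.3, 0.9, 5.6]
finger_gap: 23.0
```

```bash
python3 -c "
from h import *
o=monitor.get_obs()
for k in('t','tcp_pos','orientation','joints','force','torque','finger_gap'): print(k,np.round(o[k],3))"
```

```text
t 3.7
tcp_pos [ 558.207 -308.038   65.807]
orientation [ 0.941  0.339 -0.004 -0.   ]
joints [-0.504  0.576  1.723 -0.007  0.847 -1.191]
force [-0.264  0.884  5.591]
torque [0.184 0.071 0.016]
finger_gap 23.033
```

send_rows([
  [[0,0,0.02],0,0.2],
  [[0,0,0.06],0,0.2],
  [[0,0,0.12],0,0.2],
  [[0,0,0.18],0,0.2],
  [[0,0,0.18],0,0.2],
])

```text
t: 4.12
tcp_pos: [560.9, -309.6, 162.0]
orientation: [0.941, 0.339, -0.001, 0.003]
force: [1.5, -0.9, -1.2]
finger_gap: 23.4
```

send_rows([
  [[0,0,0],0,0.2],
  [[0,0,0],0,0.2],
])

```text
t: 4.28
tcp_pos: [561.2, -309.8, 162.8]
orientation: [0.941, 0.339, -0.001, 0.003]
force: [0.7, -0.4, -1.7]
finger_gap: 23.0
```

```bash
python3 - <<'E'
from h import *
import pickle
o=monitor.get_obs(); print(o['tcp_pos'],o['joints'].round(2),o['force'],o['torque'],o['finger_gap'])
f=grab('side'); pickle.dump(f,open('side2.pkl','wb'))
x,y=map(int,proj(f,o['tcp_pos'])[0]); print(x-60,y-60)
save(f,'lift.png',(x-60,y-60,x+60,y+80),4)
E
```

```text
[ 561.20833835 -309.77647971  162.80035993] [-0.5   0.46  1.67 -0.01  1.01 -1.19] [ 0.66683257 -0.35873009 -1.70992174] [ 0.01617404 -0.01117774 -0.01788055] 23.002008886548364
304 248
```

View pics/lift.png

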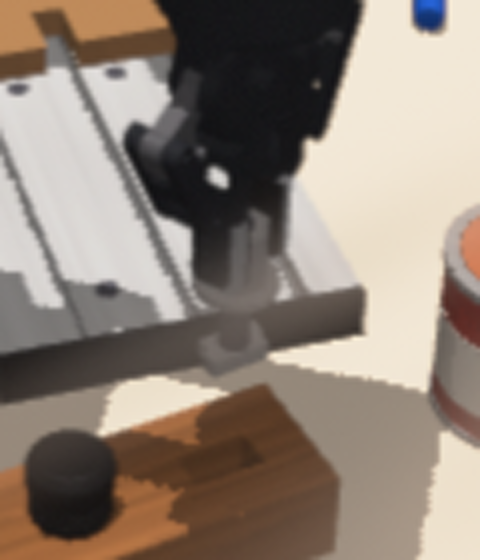

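send_rows([
  [[0.003,0.166,0],0.45,0.2],
  [[0.003,0.166,0],0.45,0.2],
  [[0.003,0.166,0],0.45,0.2],
  [[0.003,0.166,0],0.45,0.2],
  [[0.003,0.166,0],0.45,0.2],
])

```text
t: 4.75
tcp_pos: [561.3, -225.3, 160.3]
orientation: [0.834, 0.552, -0.001, 0.002]
force: [0.5, -0.1, -1.5]
finger_gap: 23.2
```

send_rows([
  [[0.003,0.166,0],0.45,0.2],
  [[0.003,0.166,0],0.45,0.2],
  [[0.003,0.166,0],0.45,0.2],
  [[0.003,0.166,0],0.45,0.2],
  [[0.003,0.166,0],0.45,0.2],
])

```text
t: 5.17
tcp_pos: [562.3, -141.8, 159.4]
orientation: [0.681, 0.732, -0.001, 0.001]
force: [0.7, -0.2, -1.7]
finger_gap: 22.8
```

send_rows([
  [[0.003,0.166,0],0.45,0.2],
  [[0.003,0.166,0],0.45,0.2],
  [[0.003,0.166,0],0.45,0.2],
  [[0.003,0.166,0],0.45,0.2],
  [[0.003,0.166,0],0.45,0.2],
])

```text
t: 5.58
tcp_pos: [563.6, -58.6, 158.8]
orientation: [0.492, 0.871, -0.001, 0.001]
force: [0.2, -0.3, -2.4]
finger_gap: 23.0
```

```bash
python3 - <<'E'
from h import *
o=monitor.get_obs(); q=o['orientation']; print(o['tcp_pos'],np.degrees(2*np.arctan2(q[1],q[0])),q.round(4),o['joints'].round(2),o['force'],o['torque'],o['finger_gap'])
E
```

```text
[563.57217436 -58.62262147 158.77467163] 121.06357477334852 [ 0.4919  0.8706 -0.0012  0.0012] [-0.1   0.36  1.84 -0.    0.95 -2.22] [ 0.18878881 -0.27143331 -2.36088541] [-0.00979965 -0.03778603  0.01762379] 22.979234974958214
```

send_rows([
  [[0.005,0,-0.05],0,0.2],
  [[0.005,0,-0.1],0,0.2],
  [[0.005,0,-0.128],0,0.2],
  [[0.005,0,-0.128],0,0.2],
  [[0.005,0,-0.128],0,0.2],
])

```text
t: 6.0
tcp_pos: [565.4, -59.3, 94.0]
orientation: [0.495, 0.869, -0.002, 0.0]
force: [0.6, -0.3, -2.1]
finger_gap: 23.0
```

```bash
python3 - <<'E'
from h import *
import pickle
o=monitor.get_obs(); print(o['tcp_pos'],o['force'])
L=[]
for n in('top','side'):
    f=grab(n); pickle.dump(f,open(n+'3.pkl','wb'))
    q=proj(f,o['tcp_pos']-[0,0,40])[0]; x0,y0=int(q[0])-40,int(q[1])-60; print(n,q,x0,y0)
    L.append(cv2.resize(cv2.cvtColor(f['image'],cv2.COLOR_RGB2BGR)[y0:y0+120,x0:x0+80],(400,600),interpolation=cv2.INTER_CUBIC))
cv2.imwrite('pics/s3.png',cv2.convertScaleAbs(np.hstack(L),alpha=1.4))
E
```

```text
[565.42123006 -59.3224717   93.96993823] [ 0.63294133 -0.2639806  -2.09229999]
top [367.4454918  226.08690298] 327 166
side [328.07580944 272.94186259] 288 212
```

View pics/s3.png

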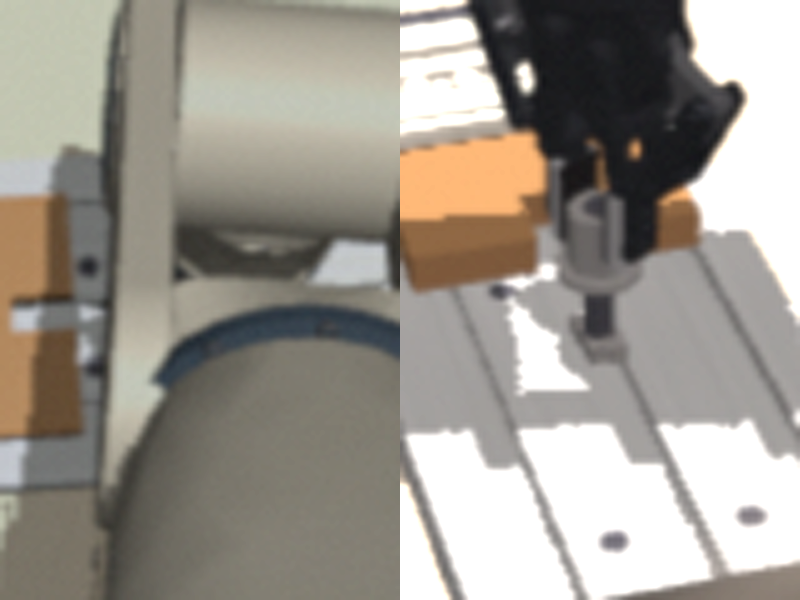

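```bash
python3 - <<'E'
from h import *
import pickle
f=pickle.load(open('side3.pkl','rb')); im=cv2.cvtColor(f['image'],cv2.COLOR_RGB2GRAY)
px=lambda u,v:[288+(u-400)/5,212+v/5]
for z in(33.5,34.6,35.7): print(z,onplane(f,[px(590,362),px(626,357),px(572,322)],z).round(1).tolist())
ax=np.array([565.4,-59.3])
slot=lambda y,c,y0:c-(y-y0)*np.tan(np.radians(2.2))
print('slot x at y -59 (side,top)',slot(-59.3,566.46,-84.09),slot(-59.3,567.71,-85.17))
for z in(40,45,50,55):
    q=proj(f,[*ax,z])[0]; r=int(round(q[1])); print(z,q.round(1),im[r,318:340].tolist(), 'cols 318..')
# slot right edge, at y -110..-60, z 26, sideline
c=f['image']
for r in (282,284,286,288,290): print(r,im[r,318:345].tolist())
E
```

```text
33.5 [[558.5, -69.8, 33.5], [573.7, -69.9, 33.5], [557.8, -41.2, 33.5]]
34.6 [[558.2, -71.2, 34.6], [573.4, -71.3, 34.6], [557.5, -42.6, 34.6]]
35.7 [[557.8, -72.6, 35.7], [573.0, -72.7, 35.7], [557.1, -44.1, 35.7]]
slot x at y -59 (side,top) 565.5076642616762 566.7161748466947
40 [328.  278.4] [143, 129, 115, 107, 86, 70, 65, 48, 41, 41, 43, 48, 63, 89, 105, 114, 117, 116, 115, 114, 115, 114] cols 318..
45 [328.  276.5] [114, 114, 115, 104, 81, 82, 74, 42, 37, 38, 39, 41, 67, 100, 114, 117, 117, 116, 115, 115, 115, 115] cols 318..
50 [328.1 274.5] [114, 115, 116, 108, 93, 92, 81, 44, 38, 40, 39, 42, 67, 101, 116, 116, 116, 115, 115, 115, 114, 116] cols 318..
55 [328.1 272.5] [115, 117, 117, 118, 117, 117, 101, 49, 38, 39, 39, 43, 69, 102, 116, 117, 116, 115, 115, 115, 116, 115] cols 318..
282 [200, 173, 121, 113, 114, 113, 99, 73, 75, 78, 79, 79, 77, 80, 82, 95, 112, 115, 116, 115, 114, 114, 114, 114, 114, 115, 114]
284 [202, 183, 138, 116, 113, 114, 113, 102, 85, 90, 95, 94, 89, 88, 84, 97, 112, 114, 115, 116, 116, 114, 113, 114, 114, 114, 114]
286 [204, 203, 200, 179, 142, 129, 116, 115, 114, 115, 114, 115, 115, 112, 101, 89, 101, 113, 114, 115, 116, 116, 114, 113, 114, 115, 115]
288 [203, 203, 202, 203, 202, 195, 174, 134, 117, 115, 115, 115, 114, 115, 112, 100, 88, 101, 113, 115, 115, 116, 116, 114, 114, 114, 114]
290 [126, 127, 127, 127, 126, 125, 124, 121, 115, 115, 115, 115, 115, 114, 114, 112, 101, 88, 101, 114, 115, 114, 116, 115, 114, 114, 115]
```

send_rows([
  [[0.001,0,-0.006],0,0.2],
  [[0.001,0,-0.012],0,0.2],
  [[0.001,0,-0.018],0,0.2],
  [[0.001,0,-0.024],0,0.2],
  [[0.001,0,-0.024],0,0.2],
])

```text
t: 6.52
tcp_pos: [567.3, -59.2, 83.2]
orientation: [0.494, 0.87, -0.001, 0.002]
force: [0.7, -1.0, -2.4]
finger_gap: 23.1
```

send_rows([
  [[0,0,0],0,0.2],
  [[0,0,0],0,0.2],
])

```text
t: 6.68
tcp_pos: [567.4, -59.1, 83.2]
orientation: [0.494, 0.87, -0.001, 0.002]
force: [0.9, 0.2, -1.9]
finger_gap: 23.1
```

```bash
python3 - <<'E'
from h import *
import pickle
o=monitor.get_obs(); print(o['tcp_pos'],o['force'],o['torque'])
f=grab('side'); pickle.dump(f,open('side4.pkl','wb')); im=cv2.cvtColor(f['image'],cv2.COLOR_RGB2GRAY)
for z in(40,45): 
    r=int(round(proj(f,[566,-59.3,z])[0][1])); w=np.clip(85-im[r,321:337].astype(float),0,None); u=321+(w*np.arange(16)).sum()/w.sum(); print(z,r,im[r,318:340].tolist(),u,onplane(f,[[u,r]],z))
x,y=map(int,proj(f,[566,-59,35])[0]); save(f,'s4.png',(x-40,y-40,x+40,y+40),7)
E
```

```text
[567.41626341 -59.09563075  83.18312975] [ 0.94191763  0.17164143 -1.92661579] [ 0.03328587 -0.13146368 -0.01323002]
40 278 [143, 129, 116, 115, 116, 117, 116, 89, 46, 39, 39, 40, 51, 84, 112, 116, 116, 115, 115, 114, 114, 115] 327.9620853080569 [[565.62521392 -57.85447347  40.        ]]
45 276 [114, 114, 116, 121, 153, 190, 166, 84, 43, 43, 44, 45, 53, 84, 111, 116, 116, 115, 114, 115, 115, 115] 327.8894472361809 [[565.49324635 -57.65815571  45.        ]]
```

View pics/s4.png

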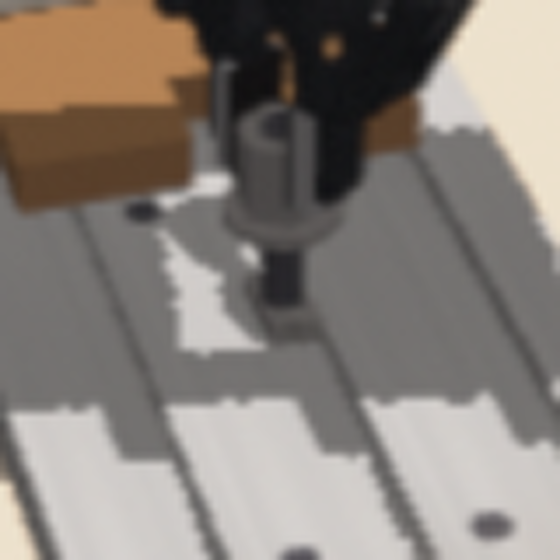

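send_rows([
  [[0,0,-0.004],0,0.2],
  [[0,0,-0.008],0,0.2],
  [[0,0,-0.012],0,0.2],
  [[0,0,-0.016],0,0.2],
  [[0,0,-0.016],0,0.2],
])

```text
t: 7.15
tcp_pos: [567.4, -59.1, 74.8]
orientation: [0.494, 0.87, -0.001, 0.002]
force: [1.6, 1.1, -2.2]
finger_gap: 23.0
```

send_rows([
  [[0,0,-0.004],0,0.2],
  [[0,0,-0.008],0,0.2],
  [[0,0,-0.012],0,0.2],
  [[0,0,-0.016],0,0.2],
  [[0,0,-0.016],0,0.2],
])

```text
t: 7.57
tcp_pos: [566.8, -59.1, 66.2]
orientation: [0.494, 0.87, -0.001, 0.001]
force: [-0.3, -0.4, -2.8]
finger_gap: 23.2
```

```bash
python3 -c "
from h import *
o=monitor.get_obs()
for k in('t','tcp_pos','orientation','joints','force','torque','finger_gap'): print(k,np.round(o[k],4))"
```

```text
t 7.5667
tcp_pos [566.8225 -59.0589  66.2278]
orientation [ 0.4937  0.8696 -0.0012  0.0013]
joints [-0.1046  0.4927  1.8823 -0.0046  0.7652 -2.2103]
force [-0.3358 -0.4285 -2.811 ]
torque [ 0.0476  0.0255 -0.0156]
finger_gap 23.1531
```

send_rows([
  [[0,0,0],-0.1,0.2],
  [[0,0,0],-0.2,0.2],
  [[0,0,0],-0.3,0.2],
  [[0,0,0],-0.4,0.2],
  [[0,0,0],-0.5,0.2],
])

```text
t: 7.98
tcp_pos: [566.6, -59.0, 66.1]
orientation: [0.704, 0.71, -0.002, 0.001]
force: [-0.8, 0.7, -2.6]
finger_gap: 23.2
```

send_rows([
  [[0,0,0],-0.1,0.2],
  [[0,0,0],-0.2,0.2],
  [[0,0,0],-0.3,0.2],
  [[0,0,0],-0.4,0.2],
  [[0,0,0],-0.5,0.2],
])

```text
t: 8.4
tcp_pos: [567.2, -59.2, 66.3]
orientation: [0.865, 0.502, -0.001, 0.001]
force: [2.2, -0.9, -1.8]
finger_gap: 23.1
```

send_rows([
  [[0,0,0],-0.1,0.2],
  [[0,0,0],-0.2,0.2],
  [[0,0,0],-0.3,0.2],
  [[0,0,0],-0.4,0.2],
  [[0,0,0],-0.5,0.2],
])

```text
t: 8.82
tcp_pos: [567.0, -59.1, 66.3]
orientation: [0.966, 0.258, -0.002, 0.0]
force: [0.4, 0.2, -2.6]
finger_gap: 22.7
```

```bash
cat > s.py <<'E'
from h import *
o=monitor.get_obs(); q=o['orientation']
print('yaw',np.degrees(2*np.arctan2(q[1],q[0])).round(2),'j6',o['joints'][5].round(2))
for k in('t','tcp_pos','force','torque','finger_gap'): print(k,np.round(o[k],4))
E
python3 s.py
```

```text
yaw 29.95 j6 -0.63
t 8.8167
tcp_pos [567.0499 -59.125   66.2837]
force [ 0.3551  0.2035 -2.5865]
torque [-0.0207  0.056  -0.0152]
finger_gap 22.7398
```

send_rows([
  [[0,0,0.002],0,0.2],
  [[0,0,0.004],0,0.2],
  [[0,0,0.004],0,0.2],
])

```text
t: 9.07
tcp_pos: [567.1, -59.2, 68.5]
orientation: [0.966, 0.26, -0.002, 0.0]
force: [-0.4, -0.2, -1.8]
finger_gap: 22.9
```

send_rows([
  [[0,0,0.001],0,0.2],
  [[0,0,0.001],0,0.2],
])

```text
t: 9.23
tcp_pos: [567.1, -59.1, 69.1]
orientation: [0.965, 0.261, -0.002, 0.0]
force: [0.1, 1.0, -1.9]
finger_gap: 23.3
```

send_rows([
  [[0,0,0.001],0,0.2],
  [[0,0,0.001],0,0.2],
])

```text
t: 9.4
tcp_pos: [567.0, -59.1, 69.4]
orientation: [0.965, 0.261, -0.002, 0.0]
force: [1.0, -1.1, -5.2]
finger_gap: 22.8
```

send_rows([
  [[0,0,0.001],0,0.2],
  [[0,0,0.001],0,0.2],
])

```text
t: 9.57
tcp_pos: [566.9, -59.1, 69.5]
orientation: [0.965, 0.261, -0.002, 0.0]
force: [2.1, 0.4, -8.9]
finger_gap: 23.0
```

send_rows([
  [[0,0,-0.0034],0,0.2],
  [[0,0,-0.0034],0,0.2],
])

```text
t: 9.73
tcp_pos: [567.0, -59.1, 67.8]
orientation: [0.965, 0.261, -0.002, 0.0]
force: [1.1, -0.7, -1.6]
finger_gap: 23.2
```

send_rows([
  [[-0.0008,0.02,0],0,0.2],
  [[-0.0016,0.04,0],0,0.2],
  [[-0.0024,0.06,0],0,0.2],
  [[-0.0032,0.08,0],0,0.2],
  [[-0.0032,0.08,0],0,0.2],
])

```text
t: 10.15
tcp_pos: [565.4, -16.9, 67.9]
orientation: [0.965, 0.262, -0.001, 0.0]
force: [0.5, 0.7, -2.5]
finger_gap: 23.2
```

```bash
python3 s.py
```

```text
yaw 30.4 j6 -0.56
t 10.15
tcp_pos [565.3618 -16.8725  67.8856]
force [ 0.4858  0.7144 -2.539 ]
torque [ 0.0135 -0.1012  0.0219]
finger_gap 23.2449
```

send_rows([
  [[-0.0008,0.02,0],0,0.2],
  [[-0.0016,0.04,0],0,0.2],
  [[-0.0024,0.06,0],0,0.2],
  [[-0.0032,0.08,0],0,0.2],
  [[-0.0032,0.08,0],0,0.2],
])

```text
t: 10.57
tcp_pos: [563.7, 25.1, 67.9]
orientation: [0.965, 0.263, -0.001, -0.0]
force: [0.6, 0.0, -2.6]
finger_gap: 23.1
```

send_rows([
  [[-0.0002,0.005,0],0,0.2],
  [[-0.0004,0.01,0],0,0.2],
  [[-0.0006,0.015,0],0,0.2],
  [[-0.0006,0.015,0],0,0.2],
])

```text
t: 10.9
tcp_pos: [563.4, 32.8, 67.9]
orientation: [0.965, 0.263, -0.001, -0.0]
force: [0.5, 0.9, -1.6]
finger_gap: 22.7
```

```bash
python3 s.py
```

```text
yaw 30.47 j6 -0.48
t 10.9
tcp_pos [563.4421  32.768   67.9118]
force [ 0.4863  0.9343 -1.5601]
torque [ 0.0083 -0.1099  0.0077]
finger_gap 22.6946
```

send_rows([
  [[-0.0001,0.003,0],0,0.2],
  [[-0.0003,0.006,0],0,0.2],
  [[-0.0003,0.008,0],0,0.2],
  [[-0.0003,0.008,0],0,0.2],
])

```text
t: 11.23
tcp_pos: [563.3, 36.6, 67.9]
orientation: [0.965, 0.263, -0.001, 0.0]
force: [0.5, -1.0, -1.6]
finger_gap: 23.4
```

send_rows([
  [[0,0.002,0],0,0.2],
  [[-0.0001,0.003,0],0,0.2],
  [[-0.0001,0.003,0],0,0.2],
])

```text
t: 11.48
tcp_pos: [563.2, 37.8, 67.9]
orientation: [0.965, 0.263, -0.001, 0.0]
force: [0.2, -3.7, -2.5]
finger_gap: 23.2
```

send_rows([
  [[0,0.002,0],0,0.2],
  [[-0.0001,0.003,0],0,0.2],
  [[-0.0001,0.003,0],0,0.2],
])

```text
t: 11.73
tcp_pos: [563.1, 38.6, 68.0]
orientation: [0.965, 0.263, -0.002, 0.001]
force: [0.3, -8.0, -0.9]
finger_gap: 22.9
```

send_rows([
  [[0,0.001,0],0,0.2],
  [[0,0.002,0],0,0.2],
  [[0,0.002,0],0,0.2],
])

```text
t: 11.98
tcp_pos: [563.0, 38.8, 68.0]
orientation: [0.965, 0.263, -0.002, 0.001]
force: [-0.1, -9.2, -1.2]
finger_gap: 23.2
```

send_rows([
  [[0,-0.0015,-0.002],0,0.2],
  [[0,-0.0015,-0.0036],0,0.2],
  [[0,-0.0015,-0.0036],0,0.2],
])

```text
t: 12.23
tcp_pos: [563.1, 38.2, 66.1]
orientation: [0.965, 0.263, -0.002, 0.001]
force: [0.2, -1.1, -1.7]
finger_gap: 23.2
```

```bash
python3 s.py
```

```text
yaw 30.53 j6 -0.46
t 12.2333
tcp_pos [563.1368  38.1927  66.0537]
force [ 0.1796 -1.1443 -1.7487]
torque [-0.2424 -0.2586  0.035 ]
finger_gap 23.171
```

send_rows([
  [[0,0,0],-0.1,0.2],
  [[0,0,0],-0.2,0.2],
  [[0,0,0],-0.3,0.2],
  [[0,0,0],-0.4,0.2],
  [[0,0,0],-0.5,0.2],
])

```text
t: 12.65
tcp_pos: [563.3, 38.2, 65.9]
orientation: [1.0, 0.002, -0.002, 0.001]
force: [2.1, -3.4, -3.7]
finger_gap: 23.0
```

send_rows([
  [[0,0,0],-0.1,0.2],
  [[0,0,0],-0.2,0.2],
  [[0,0,0],-0.3,0.2],
  [[0,0,0],-0.4,0.2],
  [[0,0,0],-0.5,0.2],
])

```text
t: 13.07
tcp_pos: [562.9, 38.3, 65.9]
orientation: [0.966, -0.259, -0.003, 0.0]
force: [-0.3, -2.4, -1.2]
finger_gap: 23.1
```

```bash
python3 s.py
```

```text
yaw -30.03 j6 0.59
t 13.0667
tcp_pos [562.906   38.2521  65.8803]
force [-0.2512 -2.4345 -1.1937]
torque [-0.3656  0.092   0.1314]
finger_gap 23.0799
```

send_rows([
  [[0,0,0],-0.1,0.2],
  [[0,0,0],-0.2,0.2],
  [[0,0,0],-0.3,0.2],
  [[0,0,0],-0.3,0.2],
])

```text
t: 13.4
tcp_pos: [562.7, 38.4, 65.9]
orientation: [0.912, -0.409, -0.003, 0.0]
force: [-0.6, -1.1, -0.1]
finger_gap: 23.3
```

```bash
python3 s.py
```

```text
yaw -48.3 j6 0.9
t 13.4
tcp_pos [562.7014  38.4254  65.9056]
force [-0.5715 -1.1386 -0.0604]
torque [-0.2711  0.0731  0.0106]
finger_gap 23.2846
```

send_rows([
  [[0,0,0],-0.1,0.2],
  [[0,0,0],-0.2,0.2],
  [[0,0,0],-0.3,0.2],
  [[0,0,0],-0.36,0.2],
  [[0,0,0],-0.36,0.2],
])

```text
t: 13.82
tcp_pos: [562.5, 38.7, 65.9]
orientation: [0.82, -0.573, -0.003, -0.0]
force: [-1.1, -0.4, -0.6]
finger_gap: 23.1
```

```bash
cat > t.py <<'E'
from h import *
F=[];M=[]
for i in range(8):
    optics.grab_frame('side'); o=monitor.get_obs(); F.append(o['force']); M.append(o['torque'])
q=o['orientation']; M=np.array(M)
print('yaw',np.degrees(2*np.arctan2(q[1],q[0])).round(2),'tcp',o['tcp_pos'].round(2),'F',np.mean(F,0).round(2),'M',M.mean(0).round(3),'sdz',M[:,2].std().round(3),'t',round(o['t'],2),'tilt',q[2:].round(4))
E
python3 t.py
```

```text
yaw -69.84 tcp [562.53  38.61  65.89] F [-1.19  0.99  0.54] M [0.208 0.234 0.052] sdz 0.028 t 14.22 tilt [-0.0029 -0.0004]
```

send_rows([
  [[0,0,0],-0.1,0.2],
  [[0,0,0],-0.2,0.2],
  [[0,0,0],-0.2,0.2],
])

```text
t: 14.47
tcp_pos: [562.5, 38.7, 65.9]
orientation: [0.754, -0.656, -0.003, -0.001]
force: [-1.2, 0.0, 1.1]
finger_gap: 23.5
```

```bash
python3 t.py
```

```text
yaw -81.77 tcp [562.49  38.59  65.91] F [-1.23  0.28  1.25] M [0.082 0.253 0.04 ] sdz 0.016 t 14.87 tilt [-0.0029 -0.0007]
```

send_rows([
  [[0,0,0],-0.1,0.2],
  [[0,0,0],-0.2,0.2],
  [[0,0,0],-0.2,0.2],
])

```text
t: 15.12
tcp_pos: [562.5, 38.6, 65.9]
orientation: [-0.682, 0.731, 0.003, 0.001]
force: [-1.8, -0.1, 1.0]
finger_gap: 22.9
```

```bash
python3 t.py
```

```text
yaw 266.3 tcp [562.47  38.53  65.9 ] F [-1.26  0.17  1.09] M [0.026 0.273 0.038] sdz 0.037 t 15.52 tilt [0.0028 0.0009]
```

Torque still only at drag level (yaw −93.7); keep winding in small steps.

send_rows([
  [[0,0,0],-0.1,0.2],
  [[0,0,0],-0.17,0.2],
  [[0,0,0],-0.17,0.2],
])

```text
t: 15.77
tcp_pos: [562.5, 38.6, 65.9]
orientation: [-0.615, 0.788, 0.003, 0.001]
force: [-1.3, 0.7, 1.1]
finger_gap: 23.1
```

```bash
python3 t.py
```

```text
yaw 256.15 tcp [562.47  38.56  65.91] F [-1.9   0.99  0.91] M [0.133 0.282 0.027] sdz 0.021 t 16.17 tilt [0.0027 0.0012]
```

send_rows([
  [[0,0,0],-0.1,0.2],
  [[0,0,0],-0.17,0.2],
  [[0,0,0],-0.17,0.2],
])

```text
t: 16.42
tcp_pos: [562.3, 38.7, 65.8]
orientation: [-0.543, 0.84, 0.003, 0.001]
force: [-2.2, 1.1, 0.0]
finger_gap: 23.1
```

```bash
python3 t.py
```

```text
yaw 246.0 tcp [562.34  38.66  65.81] F [-2.04  2.57 -0.2 ] M [ 0.354  0.253 -0.028] sdz 0.029 t 16.82 tilt [0.0027 0.0013]
```

send_rows([
  [[0,0,0],-0.08,0.2],
  [[0,0,0],-0.13,0.2],
  [[0,0,0],-0.13,0.2],
])

```text
t: 17.07
tcp_pos: [562.4, 38.7, 65.8]
orientation: [-0.486, 0.874, 0.003, 0.002]
force: [-1.7, 3.7, -0.6]
finger_gap: 23.0
```

```bash
python3 t.py
```

```text
yaw 238.23 tcp [562.42  38.71  65.8 ] F [-1.01  3.67 -1.63] M [ 0.585  0.116 -0.064] sdz 0.028 t 17.47 tilt [0.0027 0.0016]
```

send_rows([
  [[0,0,0],-0.008,0.2],
  [[0,0,0],-0.016,0.2],
  [[0,0,0],-0.024,0.2],
])

```text
t: 17.72
tcp_pos: [562.4, 38.8, 65.8]
orientation: [-0.475, 0.88, 0.003, 0.002]
force: [-2.0, 3.8, -1.6]
finger_gap: 22.9
```

```bash
python3 -c "
from h import *
o=monitor.get_obs(); print(o['torque'],o['tau'][5],o['force'])"; python3 t.py
```

```text
[0.66292951 0.13721417 0.31901979] 0.05612451466731727 [-2.02616496  3.82842594 -1.60178172]
yaw 236.79 tcp [562.42  38.75  65.78] F [-0.93  3.9  -1.97] M [0.661 0.106 0.173] sdz 0.029 t 18.12 tilt [0.0026 0.0017]
```

send_rows([
  [[0,0,0],0,0.3],
  [[0,0,0],0,0.4],
  [[0,0,0],0,0.55],
  [[0,0,0],0,0.55],
])

```text
t: 18.45
tcp_pos: [562.8, 38.5, 66.0]
orientation: [-0.475, 0.88, 0.002, 0.002]
force: [-0.2, 0.8, -0.1]
finger_gap: 47.2
```

```bash
python3 t.py
```

```text
yaw 236.79 tcp [562.45  38.75  65.8 ] F [0.06 0.08 0.15] M [0.01  0.002 0.004] sdz 0.026 t 18.85 tilt [0.0026 0.0017]
```

send_rows([
  [[0,0,0.05],0,0.55],
  [[0,0,0.12],0,0.55],
  [[0,0,0.2],0,0.55],
  [[0,0,0.28],0,0.55],
  [[0,0,0.34],0,0.55],
])

```text
t: 19.27
tcp_pos: [563.0, 38.8, 239.1]
orientation: [-0.476, 0.88, 0.002, 0.003]
force: [1.4, -0.6, -0.0]
finger_gap: 46.9
```

send_rows([
  [[-0.14,0.3,0.05],0.3,0.55],
  [[-0.14,0.3,0.05],0.3,0.55],
  [[-0.14,0.3,0.05],0.3,0.55],
  [[-0.14,0.3,0.05],0.3,0.55],
  [[-0.14,0.3,0.05],0.3,0.55],
])

```text
t: 19.68
tcp_pos: [490.8, 193.9, 265.6]
orientation: [-0.609, 0.793, 0.003, 0.004]
force: [-1.0, -0.0, -0.1]
finger_gap: 47.0
```

send_rows([
  [[-0.2,0.3,0],0.3,0.55],
  [[-0.2,0.3,0],0.3,0.55],
  [[-0.2,0.3,0],0.3,0.55],
  [[-0.2,0.3,0],0.3,0.55],
  [[-0.2,0.3,0],0.3,0.55],
])

```text
t: 20.1
tcp_pos: [388.5, 346.7, 265.7]
orientation: [0.726, -0.688, -0.005, -0.003]
force: [0.8, 0.5, 0.0]
finger_gap: 46.6
```

send_rows([
  [[-0.12,0.34,0],0.3,0.55],
  [[-0.12,0.34,0],0.3,0.55],
  [[-0.12,0.34,0],0.3,0.55],
  [[-0.12,0.34,0],0.3,0.55],
  [[-0.12,0.34,0],0.3,0.55],
])

```text
t: 20.52
tcp_pos: [326.7, 520.9, 265.6]
orientation: [0.825, -0.565, -0.006, -0.003]
force: [0.3, -1.0, 0.3]
finger_gap: 47.0
```

```bash
python3 - <<'E'
from h import *
import pickle
r=[]
for n in('top','side'):
    f=grab(n); pickle.dump(f,open(n+'9.pkl','wb')); F=f; r.append(f)
S=3.; f=r[0]
a=rect(f,44,430,-220,680,230,S); hsv=cv2.cvtColor(a,cv2.COLOR_BGR2HSV)
m=cv2.inRange(hsv,(5,90,60),(22,255,255)); n,l,st,ce=cv2.connectedComponentsWithStats(m); k=1+st[1:,4].argmax()
cs,_=cv2.findContours((l==k).astype(np.uint8),cv2.RETR_EXTERNAL,cv2.CHAIN_APPROX_NONE); cn=max(cs,key=len)
ap=cv2.approxPolyDP(cn,10,True)[:,0]; print('board poly z44',np.c_[680-ap[:,1]/S,230-ap[:,0]/S].round(1).tolist())
A=cv2.cvtColor(r[0]['image'],cv2.COLOR_RGB2BGR)[180:280,255:435]; B=cv2.cvtColor(r[1]['image'],cv2.COLOR_RGB2BGR)[200:310,250:400]
o=np.vstack([cv2.resize(A,(540,300)),cv2.resize(B,(540,300))]); C=[]
for F,z in((r[0],75),(r[1],75)): C.append(cv2.resize(rect(F,z,532,10,592,70,5),(255,300)))
cv2.imwrite('pics/end.png',np.hstack([o,np.vstack(C)])); print(monitor.get_obs()['t'],monitor.get_obs()['tcp_pos'])
E
```

```text
board poly z44 [[625.7, 15.0], [621.0, 149.0], [621.3, 104.7], [617.0, 94.7], [509.3, 89.3], [504.7, 93.3], [503.0, 111.7], [504.7, 168.7], [494.0, 170.3], [499.3, 11.7], [552.3, 13.3], [545.0, 41.0], [551.7, 52.0], [562.7, 56.0], [574.3, 52.3], [582.7, 41.7], [582.3, 29.3], [572.3, 13.7]]
20.6167 [327.33945373 519.06744868 265.23985229]
```

View pics/end.png

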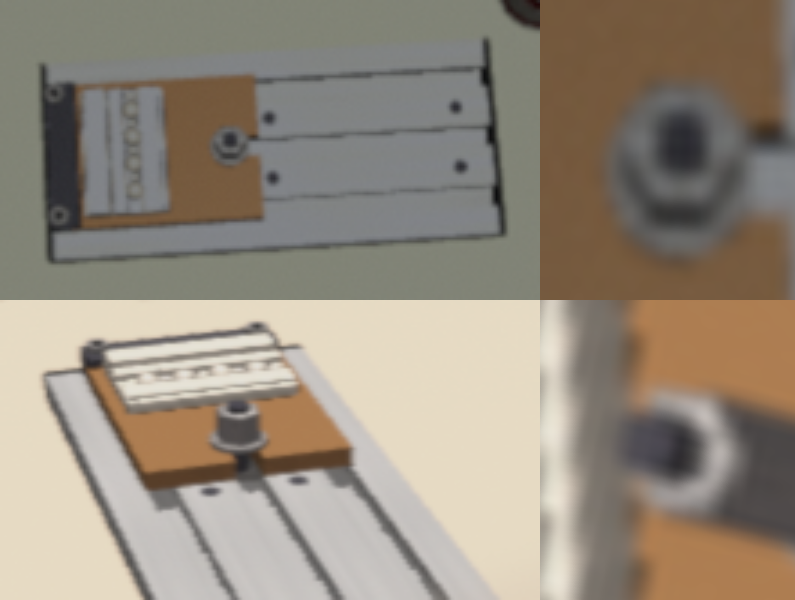

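```bash
python3 - <<'E'
from h import *
import pickle
S=4.
f=pickle.load(open('top9.pkl','rb')); g=pickle.load(open('side9.pkl','rb'))
for n,F in(('top',f),('side',g)):
  for z in (44,46.5,49):
    a=rect(F,z,525,0,600,75,S); hsv=cv2.cvtColor(a,cv2.COLOR_BGR2HSV)
    s=hsv[:,:,1].astype(float)  # saturation: brown high, steel low
    if z==44:
        # board -y edge from saturation step, at columns both sides
        for x in(530,540,545,585,590,597):
            row=s[int((600-x)*S)]; t=(row.max()+row[-10:].mean())/2; i=np.where(row>t)[0].max(); print(n,'edge x',x,'y',round(75-i/S,2))
    # collar radial edges: from guess centre, find radius where saturation rises to half, on the visible board side
    c=np.array([563.,38.])
    for it in range(3):
        P=[]
        for th in np.radians(np.arange(0,360,4)):
            rr=np.arange(12,24,.1); X=c[0]+rr*np.cos(th); Y=c[1]+rr*np.sin(th)
            v=cv2.remap(s.astype(np.float32),((75-Y)*S).astype(np.float32)[None],((600-X)*S).astype(np.float32)[None],cv2.INTER_LINEAR)[0]
            i=np.where(v>60)[0]
            j=np.argmax(v>0.5*(v.min()+v.max())) if v.max()-v.min()>60 else None
            if j and Y[j]>32: P.append([X[j],Y[j]])
        P=np.array(P); 
        if len(P)<8: break
        # circle fit
        A=np.c_[2*P,np.ones(len(P))]; b=(P**2).sum(1); q=np.linalg.lstsq(A,b,rcond=None)[0]; r=np.sqrt(q[2]+q[0]**2+q[1]**2); c=q[:2]
    print(n,z,'collar',c.round(2),'r',round(float(r),2),len(P))
E
```

```text
top edge x 530 y 11.0
top edge x 540 y 11.0
top edge x 545 y 10.75
top edge x 585 y 12.75
top edge x 590 y 13.25
top edge x 597 y 13.0
top 44 collar [563.63  36.57] r 17.97 52
top 46.5 collar [563.18  36.57] r 17.95 52
top 49 collar [562.72  36.59] r 17.9 52
side edge x 530 y 6.25
side edge x 540 y 3.0
side edge x 545 y 6.75
side edge x 585 y 4.5
side edge x 590 y 9.5
side edge x 597 y 1.5
side 44 collar [563.01  43.61] r 18.33 48
side 46.5 collar [562.4   41.23] r 17.96 44
side 49 collar [561.89  39.64] r 17.42 41
```

```bash
python3 - <<'E'
from h import *
import pickle
g=pickle.load(open('side9.pkl','rb')); f=pickle.load(open('top9.pkl','rb'))
for n,F in(('side',g),('top',f)):
    a=rect(F,44,480,-10,650,75,4.).astype(float); E=[]
    for x in list(range(510,541,3))+list(range(590,617,3)):
        r=int((650-x)*4); v=a[r-2:r+3].mean(0); v=v[:,2]-(0 if n=='side' else v[:,0]); d=np.diff(cv2.GaussianBlur(v[None],(9,1),0)[0]); lo,hi=int((75-25)*4),int((75+5)*4)
        i=lo+np.argmin(d[lo:hi]); E.append([x,75-i/4])
    E=np.array(E); p=np.polyfit(*E.T,1); print(n,'edge at x=562.5:',np.polyval(p,562.5).round(2),'slope deg',np.degrees(np.arctan(p[0])).round(2),'res',(E[:,1]-np.polyval(p,E[:,0])).std().round(2))
    # nut top centre: dark end of bolt / light ring -> centroid of low-saturation blob near z=75
E
```

```text
side edge at x=562.5: 11.1 slope deg 2.46 res 0.49
top edge at x=562.5: 11.31 slope deg 2.4 res 0.5
```

```bash
python3 -c "
from rig import order,monitor
print(order.sign_off(), monitor.get_obs()['t'])"
```

```text
the job is handed in; nothing more can be done
the job is handed in; nothing more can be done
```

I took the hex-nut bolt from the rack and lowered its head into the open slot. I turned it about 91° clockwise, felt the lips from below, and slid it home against the closed end of the notch with at most about 9 N. I then wound the nut another 154° clockwise, let go and backed the arm away. The job was handed in at about 20.6 s; no verdict was reported.

**What the last checks showed**
- **Clamp:** the nut torque held at about 0.17 N m, against 0.03 to 0.05 N m before it started to clamp. By the torque figures given for the nut, that means about 33 to 53 N, inside the 10 to 70 N limits. It is an inference, not a direct force reading.
- **Board:** it moved about 1.5 mm towards its end stop and lies straight, with its edge at 2.4° and the slot at 2.2°.
- **Robot:** force and torque dropped to zero when the fingers opened, so nothing was touching.

**What disagreed or stayed uncertain**
- **Position in the notch:** the top camera puts the nut's collar about 2 mm short of home, the side camera about 1 mm past it. Both are inside 5 mm. The nut may have shifted slightly while it was being turned.
- **Torque peak:** one reading taken during the last small turn was 0.32 N m. I took it as a motion effect because the reading settled at 0.17, but I could not confirm it.
- **Not checked:** I judged the bolt upright by eye only. The final head angle was hidden in the slot. I did not re-measure the tins, the offcut or the other two bolts at the end.

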